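# Load the spring-loaded needle-case dispenser

## Task

Load the dispenser on the studio desk: push the green needle case down past the two red retaining lips until it is caught under them, then do the same with the orange case on top of it. Press only as hard as needed to snap each case under the lips, because ramming a case against the bottom of the dispenser damages it, then let go so that both stay in, flat, and leave the blue case, the bottle and the cup where they are.

Things in the scene. Friction and masses are not known exactly. Their poses are not given: they have to be found in the camera images.
- stand: Dispenser foot: dark steel plate 140 x 84 x 12 mm fixed to the desk; origin under its centre, z up. Posts, 12 mm thick, to z = 164 at x = +-55 mm. Between them an aluminium cassette (upright shaft, axis through the origin) is clamped by hand: its height is NOT measured; all cassette heights given are for its lowest setting, truly 0 to 22 mm more. Takes two cases. 40 N or more on it does damage.
- mouth_lowest (a point): Point on the shaft's axis level with the flared rim, z = 120 mm at the lowest setting; straight guide below 112. The shaft is 73.4 mm along the stand's x and 38.4 along y: a case goes in with its long side along x, either way round. Walls only at both ends, |x| over 25 mm; the middle 50 mm is open on both y sides for fingers that hold a case by its long sides or press on its middle.
- lips_lowest (a point): Shaft axis at the flat undersides of the 2 red sprung lips (z = 90 mm at the lowest setting), which jut 4 mm in from the end walls, with tops sloping up to 101. A case laid in rests on them, underside about 97. Pressed slowly on its middle with some 4 to 14 N (damped: more if fast) it goes down; the lips snap over it within 0.3 s once its top is below 90. Let go earlier, it is not caught.
- stop_lowest (a point): Shaft axis at the rubber-faced black stop inside (z = 36 mm at the lowest setting). It lets the second case go only 2 mm lower than where the lips catch it; the first can go 28 mm lower. A white follower on a light spring pushes up: about 2 N empty, 5 N with one case in, 9 N with two, and lifts caught cases against the lips.
- green_case_center (a point): Centre of the loose green plastic case, 72 (x) x 36 (y) x 26 (z) mm, about 60 g, with a white label on top and a black band round it; lies flat on the desk; z up.
- orange_case_center (a point): Centre of the loose orange case, same size and build as the green one.
- blue_case_center (a point): Centre of a loose blue case of the same size; not to be used, leave it alone.
- bottle_mid (a point): Middle of a white bottle with a green label, 52 mm in diameter and 150 mm high, standing upright; leave it alone.
- cup_mid (a point): Middle of a white cup, 72 mm wide, 85 mm high; leave it alone.
There are look-alikes about, which are no part of the job. What is meant by the part that bears orange_case_center is not brown, and is the smaller of those in its own colour.

How it is judged (in metres and radians):
On the way, in this order (a step that is already met when the one before it is completed fails the run):
1. the green case is down under the lips, before the orange one is brought to the dispenser (horizontal distance between green_case_center and stand below 0.005 m and angle between green_case_center's own z axis and vertical below 0.1 rad and z of green_case_center in the frame of stand below 0.104 m and horizontal distance between orange_case_center and stand above 0.06 m), for 0.3 s.
2. the orange case is down under the lips on top of the green one (horizontal distance between each of orange_case_center, green_case_center and stand below 0.005 m and angle between each of orange_case_center, green_case_center's own z axis and vertical below 0.1 rad and z of orange_case_center in the frame of green_case_center between 0.022 and 0.029 m and z of green_case_center in the frame of stand below 0.0755 m), for 0.3 s.
At the end, for the whole second after the job is handed in: Both cases stay in the dispenser untouched, green below, orange above it and caught under both lips: centres within 5 mm of the shaft's axis, flat within 0.1 rad, orange centre 22 to 29 mm above green (26 when caught, 33 if it still sits on the lips), green centre below 75.5 mm above the desk (all of step 2).
It fails at once if the dispenser is loaded with more than 40 N (contact force between stand and anything else above 40 N).
It fails at once if the blue case is moved by more than 15 mm (distance of blue_case_center from where it was at the start of the episode above 0.015 m).
It fails at once if the bottle is moved or tipped (distance of bottle_mid from where it was at the start of the episode above 0.015 m).
It fails at once if the cup is moved or tipped (distance of cup_mid from where it was at the start of the episode above 0.015 m).
It also fails if it takes over 72 s, if anything falls off the work surface, if the arm or the gripper's body presses on something with over 40 N, if the wrist force passes 120 N, or if a joint passes its speed limit or range.

## Robot

A 6-joint arm with a two-finger parallel gripper is mounted at the origin on the work surface. World frame = base frame: x ahead of the robot, y to its left, z up, the work surface at z = 0. Lengths are in mm, angles in degrees, forces in N, time in s.
With the tool pointing down it reaches from about 325 to 900 mm from the base axis. Payload 6.1 kg.
Tool frame: the origin (TCP) lies midway between the tips of the shut fingers; the grasp point (between the pads) lies 19 mm behind it (ctrl.tcp_to_grasp is the distance from the TCP to the grasp point, in mm); z points along the fingers, y is the line along which they close (so a half turn about z gives the same grasp; the last joint's range is limited). The gripper opens to 87 mm and grips with 3 to 60 N. Pads are 19 mm wide; open, the fingers measure 117 mm over their backs; the gripper's body (75 mm by 190 mm) begins 51 mm behind the grasp point.
Start: joints at [-82.282, 12.628, 87.462, -0, 79.91, -7.225], TCP at [161.152, -603.859, 222.538] pointing down, gripper open.
Joint ranges: [-170.65, 170.65], [-52.31, 119.04], [5.05, 147.46], [-71.25, 251.25], [11.57, 151.72], [-153.62, 153.62]. Speed limits (degrees/s): [147.25, 147.25, 172.46, 180, 180, 180].

## Interface

Orientations are given as [roll, pitch, yaw] about the fixed x, y, z axes, in that order (R = Rz(yaw) Ry(pitch) Rx(roll)).
In Python, from station import ctrl gives the robot as it stands.
- The arm moves only by the tool move_arm, never from a script. Its argument "motion" is a list that holds one entry, the list of rows, each a list of 7 numbers: the turn, a rotation vector about the world's x, y, z in rad, then the shift along the world's x, y, z in m, then the closure in counts, from 0 (fully open) to 255 (shut). A call has 1 to 20 rows; each row shifts and turns the commanded pose from where the row before left it; what a row does not reach is not made up. A row lasts 1/10 s, in which the tool goes at most 50 mm and 8.59 degrees, less where a joint would pass 70% of its speed; a pose out of reach is approached as far as the arm can. A call with a gripper value outside its range is refused whole. The fingers move at their own pace and stop on an object; "force" is the grip in N (left out, the last holds). Time passes only in rows, so rows that do not move let the fingers close. It gives the time, the measured TCP pose, the force, the opening and the grip force at its end, in the units of the state.
- ctrl.read_state(): the state, without advancing time (a new reading comes with each control period).
- ctrl.get_image(name): name is "scene" or "top" or "wrist"; returns the picture (480x640x3 uint8, red, green, blue); there is no depth.
- ctrl.camera_params(name): a dict with "camera_matrix" (3x3 intrinsics, pixels), "k1" (the pictures are not rectified: a ray, as slopes to the right and down, at radius r is drawn at 1 + k1 r^2 times it, then the intrinsics apply), "rvec" (rotation vector, rad) and "tvec" (3), from world to camera coordinates, as OpenCV has them. Camera axes: x right, y down, z forward; pixel columns grow to the right and rows downward; lengths in mm; the calibration is good to about 2 mm. A picture is of the moment at which its call begins: read the wrist's pose just before it. camera_params takes no time and is no camera call; for the wrist camera it gives the pose at the moment of the call.
- ctrl.hand_in(): hands the job in; it is judged then, once.
Trained networks look in the newest picture that a camera, given by its name, has taken for a name from the list of things; names that differ only in an ending like _2 or _b are one class to them, and where a whole thing is asked for, a point or a joint stands for the part that bears it (a point fixed in the world has none). Each returns a list of dicts, best first, with "conf" (0 to 1); they miss things now and then, are a little off and sometimes report something else, mostly with a low value. They report only what shows in the picture. A call takes as long as a camera call. They do not tell look-alikes from the thing itself.
- ctrl.search_frame(thing, camera): "centre" ([x, y, z] in mm, in the coordinates of the camera as it stood for that picture, good to about 4 mm: the middle of the surface that is visible of it).
- ctrl.cut_out(thing, camera): "pixels" (480x640 bool, what is visible of it).
The state is a dict: "time_s": time; "q": joint angles; "joint_velocities": joint speeds; "joint_torque": joint torques, N m; "position": TCP position; "ee_rot": TCP orientation; "ft_force": force on the tool from outside, world axes, zero at the start; "torque": the same for the moment, N m; "finger_gap": finger opening in mm; "finger_force": force on a finger pad.
Only numpy, scipy, OpenCV 4.12 (cv2) and the standard library are available. Lean on these libraries where they do the work, as an engineer would, in place of code of your own. Each camera call takes 0.05 s, during which the arm holds its last target. There are 200 camera calls.

## Working session

There is one attempt and no reset: what is moved stays moved. The work goes in short steps, Python scripts to look and compute and a tool call to move; the robot and the scene stay as the last step left them, time stands still between calls to the robot, and variables do not carry over. Pictures are saved under pics/ and viewed, at most 10 in all, crops included, and the job is handed in when it is done.

Besides the shell and the picture viewer there is one more tool, called after ">>>" by a JSON object that holds its "api" and its "payload". move_arm: Moves the arm, as the interface text tells. Its arguments: {"type":"object","properties":{"motion":{"type":"array"},"force":{"type":"number"}},"required":["motion"]}

```bash
ls; mkdir -p pics; cat > h.py <<'E'
import numpy as np, cv2
from station import ctrl
def save(n,img): cv2.imwrite('pics/'+n,cv2.cvtColor(np.ascontiguousarray(img),cv2.COLOR_RGB2BGR))
def w2p(P,X):
    R,_=cv2.Rodrigues(np.array(P['rvec'],float)); c=R@np.array(X,float).reshape(3)+np.array(P['tvec'],float).ravel()
    s=c[:2]/c[2]; s=s*(1+P['k1']*(s@s)); K=np.array(P['camera_matrix']); return K[:2,:2]@s+K[:2,2]
def p2w(P,uv,z):
    K=np.array(P['camera_matrix']); R,_=cv2.Rodrigues(np.array(P['rvec'],float)); t=np.array(P['tvec'],float).ravel()
    s=cv2.undistortPoints(np.array(uv,float).reshape(-1,1,2),K,np.array([P['k1'],0,0,0.])).reshape(-1,2)
    d=np.c_[s,np.ones(len(s))]@R; o=-R.T@t
    return o+d*((z-o[2])/d[:,2])[:,None]
def c2w(P,c):
    R,_=cv2.Rodrigues(np.array(P['rvec'],float)); return R.T@(np.array(c,float)-np.array(P['tvec'],float).ravel())
E
python3 - <<'E'
from h import *
P={}
for n in ('top','scene'):
    save(n+'0.png',ctrl.get_image(n)); P=ctrl.camera_params(n)
    print(n,P)
    for t in ('stand','green_case_center','orange_case_center','blue_case_center','bottle_mid','cup_mid'):
        for d in ctrl.search_frame(t,n)[:4]:
            w=c2w(P,d['centre']); print(t,round(d['conf'],2),w.round(),w2p(P,w).round())
s=ctrl.read_state(); print(s)
E
```

```text
pics
top {'camera_matrix': array([[494.6552596 ,   0.        , 326.21468539],
       [  0.        , 494.6552596 , 229.51035188],
       [  0.        ,   0.        ,   1.        ]]), 'k1': -0.1325288279539738, 'rvec': array([ 2.17588194, -2.23814455,  0.05488749]), 'tvec': array([ 65.827733  , 568.43730522, 971.63144641])}
stand 0.92 [534. 224.  48.] [236. 250.]
green_case_center 0.61 [ 644. -158.   25.] [430. 189.]
orange_case_center 0.96 [437.  58.  20.] [324. 297.]
orange_case_center 0.83 [607. -27.  36.] [365. 209.]
orange_case_center 0.82 [478. -59.  28.] [383. 275.]
blue_case_center 0.58 [ 442. -278.   24.] [493. 289.]
bottle_mid 0.62 [716.  50.  99.] [324. 148.]
cup_mid 0.75 [671. 382.  45.] [155. 182.]
scene {'camera_matrix': array([[508.09588014,   0.        , 321.03277346],
       [  0.        , 508.09588014, 236.6883311 ],
       [  0.        ,   0.        ,   1.        ]]), 'k1': -0.12373937146902736, 'rvec': array([ 1.19951527,  2.29609502, -0.98366632]), 'tvec': array([ 307.29967433, -294.54629257, 1328.66372427])}
stand 0.81 [570. 240.  70.] [429. 279.]
stand 0.43 [484.
[... 414 characters left out ...]
 360.]
{'time_s': 0.7, 'q': array([-8.22821054e+01,  1.26270778e+01,  8.74600584e+01,  3.25712029e-04,
        7.99121354e+01, -7.22576093e+00]), 'joint_velocities': array([ 0.13095011, -0.02866082, -0.02669557, -0.14739386,  0.06045594,
        0.01834608]), 'joint_torque': array([-1.50771243e-04, -4.94403291e+01, -3.87624764e+01,  6.98786206e-02,
        4.66917199e-02,  5.51201069e-06]), 'position': array([ 161.15834716, -603.86561342,  222.56554066]), 'ee_rot': array([ 1.79999237e+02, -2.26513876e-04,  1.49435985e+01]), 'ft_force': array([ 0.32548351, -0.8075748 , -0.26303253]), 'torque': array([ 0.03131509, -0.04716438,  0.01752686]), 'finger_force': 0.0, 'finger_gap': 86.9233128493657}
```

View pics/top0.png

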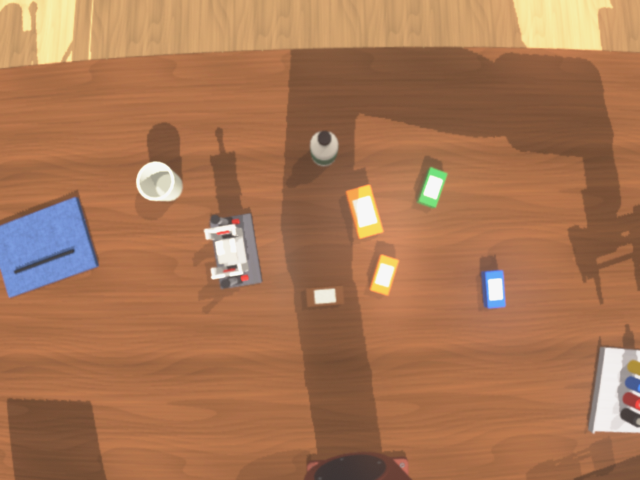

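View pics/scene0.png

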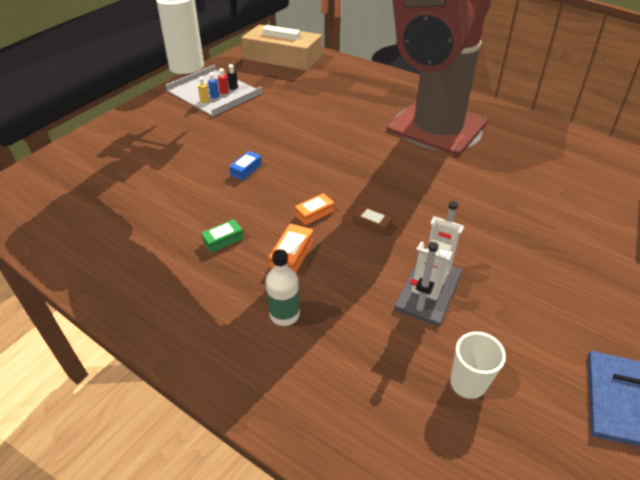

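The top view shows three candidates for the orange case. Brown is at (324,297), large orange at (365,211) and small orange at (384,275). Small orange at (384,275) fits, since it is not brown and is the smaller of the two orange ones. The stand is at (236,250), green at (432,188), blue at (494,289), the bottle at (324,148) and the cup at (157,183).

```bash
cat >> h.py <<'E'
def rect(P,m,z):
    c=max(cv2.findContours(m.astype(np.uint8),cv2.RETR_EXTERNAL,cv2.CHAIN_APPROX_NONE)[0],key=cv2.contourArea)
    w=p2w(P,c.reshape(-1,2),z)[:,:2].astype(np.float32); (cx,cy),(a,b),_=r=cv2.minAreaRect(w)
    bx=cv2.boxPoints(r); e=max((bx[1]-bx[0],bx[2]-bx[1]),key=np.linalg.norm)
    return np.round([cx,cy,a,b,np.degrees(np.arctan2(e[1],e[0]))%180],1)
E
python3 - <<'E'
from h import *
img=ctrl.get_image('top'); P=ctrl.camera_params('top')
for t in ('green_case_center','orange_case_center','blue_case_center'):
    for d in ctrl.cut_out(t,'top')[:3]:
        m=d['pixels']; ys,xs=np.nonzero(m); print(t,round(d['conf'],2),xs.mean().round(),ys.mean().round(),rect(P,m,20))
R,_=cv2.Rodrigues(P['rvec']); print('cam',-R.T@P['tvec'])
a=cv2.resize(img[195:305,190:280],None,fx=4.4,fy=4.4,interpolation=cv2.INTER_CUBIC)
b=cv2.resize(img[180:312,300:405],None,fx=3.66,fy=3.66,interpolation=cv2.INTER_CUBIC)
h=min(a.shape[0],b.shape[0]); save('crop1.png',np.hstack([a[:h],b[:h]]))
print(p2w(P,[[262,284],[248,214],[245,288]],12))
E
```

```text
green_case_center 0.65 431.0 188.0 [ 647.  -161.6   43.7   77.3  159.9]
orange_case_center 0.86 383.0 275.0 [477.8 -60.   37.5  72.4 161.5]
orange_case_center 0.7 364.0 211.0 [603.4 -26.   99.5  52.6  14.8]
orange_case_center 0.64 326.0 295.0 [440.4  55.2  36.5  70.5  94. ]
blue_case_center 0.68 493.0 288.0 [ 442.3 -279.7   76.1   44.7    3.3]
blue_case_center 0.47 383.0 275.0 [477.5 -60.2  39.3  73.7 161. ]
cam [532.18629042  61.10228392 992.2530883 ]
[[465.66211474 179.93900371  12.        ]
 [605.24146136 204.44868665  12.        ]
 [458.57809884 213.96329122  12.        ]]
```

View pics/crop1.png

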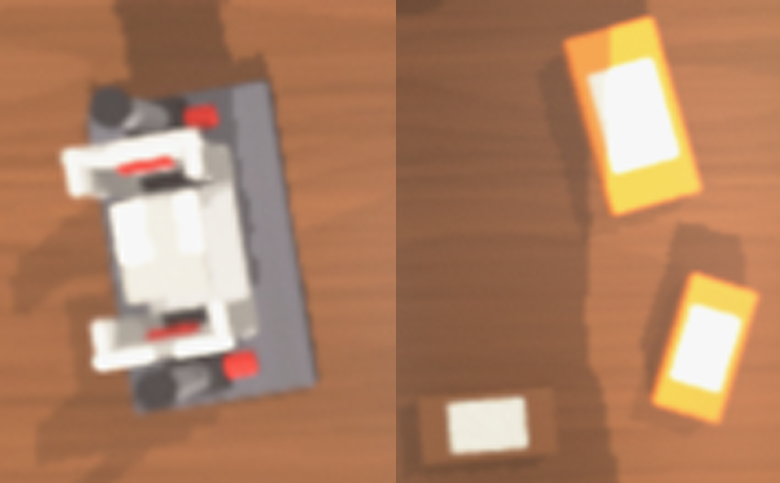

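The crop confirms that the small orange case (bottom right) is an orange body with a white label, clearly smaller than the other orange one and not brown. The stand's long axis runs roughly along world x. Moving above the green case now.

>>> {"api": "move_arm", "payload": {"motion": [[[0,0,-0.0305,0.0242,0.0221,0,0],[0,0,-0.0305,0.0242,0.0221,0,0],[0,0,-0.0305,0.0242,0.0221,0,0],[0,0,-0.0305,0.0242,0.0221,0,0],[0,0,-0.0305,0.0242,0.0221,0,0],[0,0,-0.0305,0.0242,0.0221,0,0],[0,0,-0.0305,0.0242,0.0221,0,0],[0,0,-0.0305,0.0242,0.0221,0,0],[0,0,-0.0305,0.0242,0.0221,0,0],[0,0,-0.0305,0.0242,0.0221,0,0],[0,0,-0.0305,0.0242,0.0221,0,0],[0,0,-0.0305,0.0242,0.0221,0,0],[0,0,-0.0305,0.0242,0.0221,0,0],[0,0,-0.0305,0.0242,0.0221,0,0],[0,0,-0.0305,0.0242,0.0221,0,0],[0,0,-0.0305,0.0242,0.0221,0,0],[0,0,-0.0305,0.0242,0.0221,0,0],[0,0,-0.0305,0.0242,0.0221,0,0],[0,0,-0.0305,0.0242,0.0221,0,0],[0,0,-0.0305,0.0242,0.0221,0,0]]], "force": 40}}

```text
time_s: 2.9
position: [646.1, -160.8, 222.5]
ee_rot: [180.0, -0.0, -20.1]
ft_force: [0.0, -0.3, 0.0]
finger_gap: 87.2
finger_force: 0.0
```

```bash
python3 - <<'E'
from h import *
P=ctrl.camera_params('top')
c=np.array([[266,82],[315,383],[136,410],[90,85]])/4.4+[190,195]
w=p2w(P,c,12); print(w.round(1)); 
e=w[0]-w[1]; print('yaw',np.degrees(np.arctan2(e[1],e[0])),'mid',(w[0]+w[2])/2)
P=ctrl.camera_params('wrist'); s=ctrl.read_state(); img=ctrl.get_image('wrist'); save('w1.png',img)
print(s['position'],s['ee_rot'],s['ft_force'],s['time_s'])
for d in ctrl.cut_out('green_case_center','wrist')[:2]:
    m=d['pixels']; ys,xs=np.nonzero(m); print(d['conf'],xs.mean(),ys.mean(),rect(P,m,13),rect(P,m,26))
for d in ctrl.search_frame('green_case_center','wrist')[:2]: print(d['conf'],c2w(P,d['centre']))
# label (white) on top at z=26
hsv=cv2.cvtColor(img,cv2.COLOR_RGB2HSV); wm=(hsv[...,1]<60)&(hsv[...,2]>170)
n,l,st,ce=cv2.connectedComponentsWithStats(wm.astype(np.uint8))
for i in np.argsort(-st[1:,4])[:4]+1: print(st[i],ce[i],rect(P,l==i,26))
E
```

```text
[[605.8 199.5  12. ]
 [469.5 180.6  12. ]
 [459.3 262.1  12. ]
 [606.8 279.9  12. ]]
yaw 7.888768606713649 mid [532.57930288 230.82397206  12.        ]
[ 646.06481645 -160.83122699  222.53861402] [ 1.79998617e+02 -3.32321015e-03 -2.00775958e+01] [ 0.01389446 -0.34468469  0.02978996] 2.9
0.6 323.73723228995055 199.45661724327292 [ 646.5 -162.8   37.3   77.3  158.5] [ 649.  -163.6   36.    74.6  158.5]
0.64 [ 651.93835166 -159.89462514   26.44141272]
[   0  182   61   74 3551] [ 25.79217122 219.10475922] [721.3  87.4  56.2  70.9 148.3]
[ 302  176   38   50 1793] [320.62855549 200.34300056] [ 650.1 -161.1   31.1   42.5  158.3]
[265 380  33  36 977] [279.91811668 396.31422723] [479.5 -57.8  30.9  40.7 160.3]
[156 269  40  36 695] [175.09784173 285.67769784] [621.  -13.3  20.6  37.6 104.8]
```

View pics/w1.png

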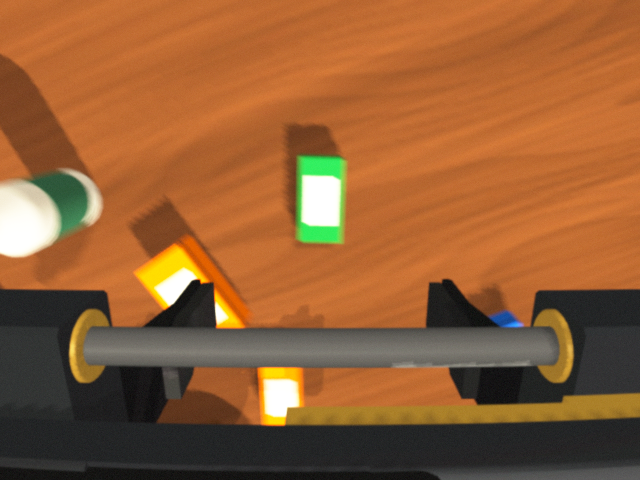

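The wrist view shows green at (321,200) between the fingers' lines, the big orange at (190,280), the small orange at (280,396) and the bottle at the left. I'll fit a box silhouette to get the green pose more exactly.

```bash
cat >> h.py <<'E'
from scipy.optimize import minimize
def boxfit(P,m,x0,dims=(72,36,26),z0=0,n=8):
    """silhouette fit (x,y,yaw deg) of a box on z0 to mask m, n-fold upsampled"""
    ys,xs=np.nonzero(m); x1,y1,x2,y2=xs.min()-12,ys.min()-12,xs.max()+12,ys.max()+12
    M=cv2.resize(m[y1:y2,x1:x2].astype(np.float32),None,fx=n,fy=n)>.5
    def f(p):
        c,s=np.cos(np.radians(p[2])),np.sin(np.radians(p[2])); v=[]
        for a in(-.5,.5):
            for b in(-.5,.5):
                for z in(0,1):
                    X,Y=a*dims[0],b*dims[1]; v.append(w2p(P,[p[0]+c*X-s*Y,p[1]+s*X+c*Y,z0+z*dims[2]]))
        h=cv2.convexHull(((np.array(v)-[x1,y1]+.5)*n).astype(np.float32)).round().astype(np.int32)
        I=np.zeros(M.shape,np.uint8); cv2.fillConvexPoly(I,h,1); I=I>0
        return 1-(I&M).sum()/(I|M).sum()
    x0=np.array(x0,float); S=x0+np.array([[0,0,0],[5,0,0],[0,5,0],[0,0,5]])
    r=minimize(f,x0,method='Nelder-Mead',options=dict(initial_simplex=S,xatol=.05,fatol=1e-4)); return r.x.round(1),round(r.fun,3)
def cmask(img,h0,h1,roi):
    hsv=cv2.cvtColor(img,cv2.COLOR_RGB2HSV); k=((hsv[...,0]>=h0)&(hsv[...,0]<=h1)&(hsv[...,1]>140)&(hsv[...,2]>60)).astype(np.uint8)
    o=np.zeros_like(k); x1,y1,x2,y2=roi; o[y1:y2,x1:x2]=k[y1:y2,x1:x2]
    c=max(cv2.findContours(o,cv2.RETR_EXTERNAL,cv2.CHAIN_APPROX_NONE)[0],key=cv2.contourArea); o[:]=0; cv2.drawContours(o,[c],-1,1,-1); return o>0
E
python3 - <<'E'
from h import *
P=ctrl.camera_params('wrist'); img=cv2.cvtColor(cv2.imread('pics/w1.png'),cv2.COLOR_BGR2RGB)
R,_=cv2.Rodrigues(P['rvec']); print('cam',-R.T@P['tvec'],R[2])
m=cmask(img,45,80,(280,140,370,260)); print(boxfit(P,m,[649,-162,-21.6]))
T=ctrl.camera_params('top'); im=cv2.cvtColor(cv2.imread('pics/top0.png'),cv2.COLOR_BGR2RGB)
print('top',boxfit(T,cmask(im,45,80,(410,160,455,215)),[649,-162,-21.6]))
print('top orange',boxfit(T,cmask(im,8,28,(366,250,402,300)),[478,-60,-19]))
print('top orange',boxfit(T,cmask(im,14,28,(366,250,402,300)),[478,-60,-19]))
E
```

```text
cam [ 716.75961196 -184.80191918  385.0590255 ] [-0.25812894  0.09286169 -0.96163723]
(array([ 650.8, -158.2,  -21.4]), np.float64(0.559))Traceback (most recent call last):
  File "<stdin>", line 6, in <module>
  File "h.py", line 38, in cmask
    c=max(cv2.findContours(o,cv2.RETR_EXTERNAL,cv2.CHAIN_APPROX_NONE)[0],key=cv2.contourArea); o[:]=0; cv2.drawContours(o,[c],-1,1,-1); return o>0
ValueError: max() iterable argument is empty
```

```bash
python3 - <<'E'
from h import *
P=ctrl.camera_params('wrist'); img=cv2.cvtColor(cv2.imread('pics/w1.png'),cv2.COLOR_BGR2RGB)
T=ctrl.camera_params('top'); im=cv2.cvtColor(cv2.imread('pics/top0.png'),cv2.COLOR_BGR2RGB)
h=lambda i:cv2.cvtColor(i,cv2.COLOR_RGB2HSV)
print(img[165,320],h(img)[165,320],h(img)[235,320],h(im)[203,429],h(im)[175,435])
for hi in (90,):
    m=cmask(img,40,hi,(280,140,370,260)); print(m.sum(),boxfit(P,m,[649,-162,-21.6]))
    print('top',boxfit(T,cmask(im,40,hi,(410,160,455,215)),[649,-162,-21.6]))
print('top orange',boxfit(T,cmask(im,14,28,(366,250,402,300)),[478,-60,-19]))
E
```

```text
[ 53 240  95] [ 67 199 240] [ 66 204 238] [ 61 114 224] [ 63 118 226]
4039 (array([ 650.3, -159.1,  -21.6]), np.float64(0.086))Traceback (most recent call last):
  File "<stdin>", line 8, in <module>
  File "h.py", line 38, in cmask
    c=max(cv2.findContours(o,cv2.RETR_EXTERNAL,cv2.CHAIN_APPROX_NONE)[0],key=cv2.contourArea); o[:]=0; cv2.drawContours(o,[c],-1,1,-1); return o>0
ValueError: max() iterable argument is empty
```

>>> {"api": "move_arm", "payload": {"motion": [[[0,0,-0.026,0.004,0.0005,-0.04,0],[0,0,0,0,0,-0.045,0],[0,0,0,0,0,-0.045,0],[0,0,0,0,0,-0.04,0],[0,0,0,0,0,-0.03,0],[0,0,0,0,0,-0.0145,0],[0,0,0,0,0,-0.004,0],[0,0,0,0,0,0,255],[0,0,0,0,0,0,255],[0,0,0,0,0,0,255],[0,0,0,0,0,0,255],[0,0,0,0,0,0,255]]], "force": 40}}

```text
time_s: 4.25
position: [649.7, -161.5, 5.0]
ee_rot: [-180.0, -0.1, -21.5]
ft_force: [0.5, -0.1, 1.1]
finger_gap: 54.9
finger_force: 0.0
```

>>> {"api": "move_arm", "payload": {"motion": [[[0,0,0,0,0,-0.001,255],[0,0,0,0,0,0,255],[0,0,0,0,0,0,255],[0,0,0,0,0,0,255],[0,0,0,0,0,0,255],[0,0,0,0,0,0,255]]]}}

```text
time_s: 4.85
position: [649.1, -161.3, 3.0]
ee_rot: [-180.0, 0.0, -21.5]
ft_force: [-0.5, -0.9, -0.6]
finger_gap: 35.9
finger_force: 40.0
```

>>> {"api": "move_arm", "payload": {"motion": [[[0,0,0,0,0,0.03,255],[0,0,0,0,0,0.045,255],[0,0,0,0,0,0.045,255],[0,0,0,0,0,0.045,255],[0,0,0,0,0,0.04,255],[0,0,0.043,-0.015,0.032,0.015,255],[0,0,0.043,-0.015,0.032,0,255],[0,0,0.043,-0.015,0.032,0,255],[0,0,0.043,-0.015,0.032,0,255],[0,0,0.043,-0.015,0.032,0,255],[0,0,0.043,-0.015,0.032,0,255],[0,0,0.043,-0.015,0.032,0,255],[0,0,0.043,-0.015,0.032,0,255],[0,0,0.043,-0.015,0.032,0,255],[0,0,0.043,-0.015,0.032,0,255],[0,0,0.043,-0.015,0.032,0,255],[0,0,0.043,-0.015,0.032,0,255],[0,0,0,0,0,0,255],[0,0,0,0,0,0,255]]]}}

```text
time_s: 6.75
position: [468.8, 223.1, 223.1]
ee_rot: [180.0, -0.0, 8.2]
ft_force: [-0.1, -0.6, -1.2]
finger_gap: 35.7
finger_force: 40.0
```

```bash
python3 - <<'E'
from h import *
s=ctrl.read_state(); P=ctrl.camera_params('wrist'); img=ctrl.get_image('wrist'); save('w2.png',img)
import pickle; pickle.dump(P,open('P2.pkl','wb'))
print(s['position'],s['ee_rot'],s['ft_force'],s['finger_gap'])
R,_=cv2.Rodrigues(P['rvec']); print('cam',-R.T@P['tvec'],R[2])
E
```

```text
[468.83517533 223.14560034 223.05732711] [ 1.79981317e+02 -1.35745689e-02  8.16351206e+00] [-0.11179148 -0.64980944 -1.18979105] 35.748601635109694
cam [543.15246605 234.65766978 386.02122773] [-0.2708598  -0.0392142  -0.96181974]
```

View pics/w2.png

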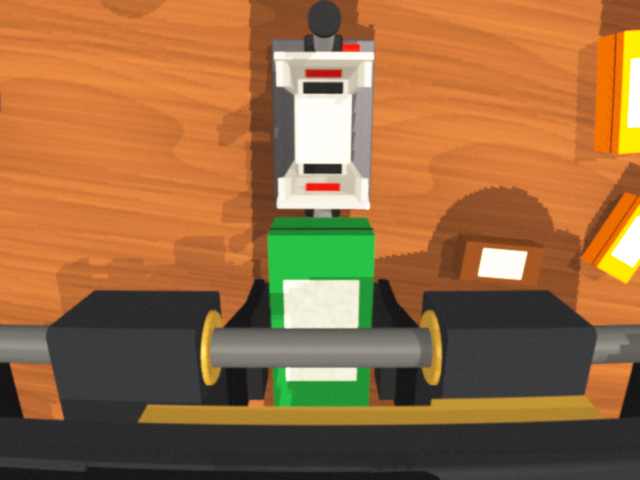

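The wrist view shows the cassette mouth at (273–376, 52–208) with red lips at (323,73) and (323,187). The far post top is at (324,18), and the held green case's far top edge is near row 232. Since the lips are 73.4 mm apart at the walls, their spacing in the picture gives the cassette height.

```bash
python3 - <<'E'
from h import *
import pickle
P=pickle.load(open('P2.pkl','rb')); img=cv2.cvtColor(cv2.imread('pics/w2.png'),cv2.COLOR_BGR2RGB).astype(int)
red=((img[...,0]>150)&(img[...,1]<90)&(img[...,2]<90)).astype(np.uint8)
n,l,st,ce=cv2.connectedComponentsWithStats(red)
for i in range(1,n):
    if st[i][4]>40 and 290<ce[i][0]<370 and ce[i][1]<215: print(st[i],ce[i].round(1))
rd=(img[...,0]-img[...,1])[:,312:335].mean(1)
print('redness rows 64-82',rd[64:83].round()); print('180-195',rd[178:197].round())
bri=img.sum(2)[:,312:335].mean(1)/3; print('bri 44-100',bri[44:100].round().astype(int)); print('155-215',bri[155:215].round().astype(int))
gr=img[:,300:340,:].mean(1).round().astype(int); print('case rows',[tuple(gr[y]) for y in range(214,240,1)])
for y in (120,): print('cols',img[y,265:385].sum(1)//3)
E
```

```text
[342  43  18   8 125] [350.4  47. ]
[306  70  36   7 248] [323.2  73. ]
[306 184  34   7 219] [322.9 186.8]
redness rows 64-82 [ 10.   9.  10.  12.  29.  76. 133. 157. 159. 159. 158. 158. 133.  74.
  26.  12.   7.   9.   5.]
180-195 [ 10.   9.   9.  13.  46. 140. 205. 217. 218. 217. 217. 212. 151.  56.
  18.  11.   9.   6.   6.]
bri 44-100 [116 114 113 112 111 109 112 157 227 246 250 251 251 250 245 220 192 187
 188 187 186 183 177 168 155 125  89  74  72  73  73  74  91 129 168 205
 220 188 112  56  43  43  43  44  42  43  44  43  47 114 211 231 234 235
 243 251]
155-215 [252 252 252 252 252 252 252 248 195  87  47  45  44  43  42  43  44  48
 108 187 197 196 200 202 201 201 199 185 141 102  93  92  93  93  96 133
 185 203 206 212 227 236 239 240 241 241 241 241 243 244 244 244 240 212
 149 118 119 124 129 130]
case rows [(np.int64(106), np.int64(94), np.int64(86)), (np.int64(108), np.int64(95), np.int64(86)), (np.int64(108), np.int64(104), np.int64(82)), (np.int64(88), np.int64(122), np.int64(71)), (np.int64(51), np.int64(133), np.int64(56)), (np.int64(33), np.int64(134), np.int64(
[... 696 characters left out ...]
.int64(166), np.int64(60)), (np.int64(39), np.int64(188), np.int64(69)), (np.int64(41), np.int64(194), np.int64(72)), (np.int64(39), np.int64(194), np.int64(72)), (np.int64(39), np.int64(194), np.int64(72))]
cols [ 72  70  72  71  68  71  71  72  73  76  82  82  86  86  84  85  84  83
  80  81  84  83  81  81  82  83  84  88 106 164 225 247 251 252 252 252
 252 252 252 252 252 252 252 252 252 252 252 252 252 252 252 252 252 252
 252 252 252 252 252 252 252 252 252 252 252 252 252 252 252 252 252 252
 252 252 252 252 252 252 252 252 252 252 252 252 251 242 189 126 110 125
 147 158 159 160 159 156 159 159 158 158 157 163 159 156 161 157 144 132
 139 144 142 140 142 139 141 138 141 144 141 144]
```

```bash
python3 - <<'E'
from h import *
import pickle
from scipy.optimize import brentq
P=pickle.load(open('P2.pkl','rb'))
def pair(u,v1,v2,L):
    f=lambda z:np.linalg.norm(np.diff(p2w(P,[[u,v1],[u,v2]],z),axis=0))-L
    z=brentq(f,0,250); w=p2w(P,[[u,v1],[u,v2]],z); e=w[0]-w[1]
    return z.__round__(1),w.mean(0).round(1),np.degrees(np.arctan2(e[1],e[0])).round(1)
print('inner',pair(323,76.9,182.7,65.4)); print('outer',pair(323,69.1,190.4,73.4))
print('rim outer',[pair(323,51,209,L) for L in (85,90)])
a=p2w(P,[[323.2,73]],100)[0];b=p2w(P,[[322.9,186.8]],100)[0];e=a-b;print('yaw lips',np.degrees(np.arctan2(e[1],e[0])))
print('post top',p2w(P,[[324,18]],164))
for h in (0,10,20): print(h,'lips mid',((p2w(P,[[323,76.9]],90+h)+p2w(P,[[323,182.7]],90+h))/2).round(1))
# shaft / follower white floor rows between black strips
# held case: top far edge row, as function of offset d along tool x
s=ctrl.read_state(); y=np.radians(8.16); ux=np.array([np.cos(y),np.sin(y),0]); uy=np.array([-np.sin(y),np.cos(y),0])
t=np.array([468.8,223.1,0])
for d in (-3,0,3):
    g=lambda x,yy,z: w2p(P,t+ux*(x+d)+uy*yy+[0,0,z]).round(1)
    print(d,'top',g(36,0,246),'bot',g(36,0,220),'sides',g(36,18,246),g(36,-18,246))
print('lip pixel symmetric check cols',p2w(P,[[323,130]],100))
E
```

```text
inner (106.9, array([533.1, 231.9, 106.9]), np.float64(8.3))
outer (113.0, array([533.1, 231.9, 113. ]), np.float64(8.3))
rim outer [(143.7, array([533.4, 232.1, 143.7]), np.float64(8.3)), (129.5, array([532.8, 231.9, 129.5]), np.float64(8.3))]
yaw lips 8.137823980491403
post top [[587.55749234 239.58925095 164.        ]]
0 lips mid [[532.5 231.7  90. ]]
10 lips mid [[532.8 231.8 100. ]]
20 lips mid [[533.2 231.9 110. ]]
-3 top [323.4 243.3] bot [323.  224.4] sides [270.3 243.3] [376.5 243.4]
0 top [323.4 234.8] bot [323. 217.] sides [270.  234.8] [376.8 234.9]
3 top [323.4 226.2] bot [323.1 209.6] sides [269.7 226.1] [377.1 226.2]
lip pixel symmetric check cols [[533.58139296 231.90489512 100.        ]]
```

>>> {"api": "move_arm", "payload": {"motion": [[[0,0,0,0.02,0.003,0,255],[0,0,0,0.022,0.003,0,255],[0,0,0,0.0223,0.0027,0,255],[0,0,0,0,0,-0.03,255],[0,0,0,0,0,-0.03,255],[0,0,0,0,0,-0.01,255],[0,0,0,0,0,0,255],[0,0,0,0,0,0,255]]], "force": 40}}

```text
time_s: 7.6
position: [534.3, 230.9, 154.2]
ee_rot: [-180.0, -0.1, 8.0]
ft_force: [0.1, -0.3, -0.7]
finger_gap: 35.6
finger_force: 40.0
```

>>> {"api": "move_arm", "payload": {"motion": [[[0,0,0.002,-0.0008,0.0006,-0.007,255],[0,0,0,0,0,-0.007,255],[0,0,0,0,0,0,255],[0,0,0,0,0,0,255]]]}}

```text
time_s: 8.0
position: [532.5, 232.0, 139.0]
ee_rot: [180.0, 0.0, 8.2]
ft_force: [0.4, -0.3, -0.3]
finger_gap: 35.9
finger_force: 40.0
```

```bash
python3 - <<'E'
from h import *
for _ in range(2):
    s=ctrl.read_state(); print(s['position'].round(2),s['ee_rot'].round(2),s['ft_force'].round(2))
E
```

```text
[532.49 231.99 139.02] [1.80e+02 1.00e-02 8.19e+00] [ 0.45 -0.32 -0.28]
[532.49 231.99 139.02] [1.80e+02 1.00e-02 8.19e+00] [ 0.45 -0.32 -0.28]
```

>>> {"api": "move_arm", "payload": {"motion": [[[0,0,0,0.0005,0,-0.003,255],[0,0,0,0,0,-0.003,255],[0,0,0,0,0,-0.003,255],[0,0,0,0,0,-0.003,255]]]}}

```text
time_s: 8.4
position: [533.1, 231.9, 126.7]
ee_rot: [180.0, 0.0, 8.2]
ft_force: [-0.3, -0.1, 0.3]
finger_gap: 35.6
finger_force: 40.0
```

>>> {"api": "move_arm", "payload": {"motion": [[[0,0,0,0,0,-0.003,255],[0,0,0,0,0,-0.003,255]]]}}

```text
time_s: 8.6
position: [533.1, 231.9, 120.7]
ee_rot: [180.0, 0.0, 8.2]
ft_force: [0.3, 0.7, 0.2]
finger_gap: 35.9
finger_force: 40.0
```

>>> {"api": "move_arm", "payload": {"motion": [[[0,0,0,0,0,-0.002,255],[0,0,0,0,0,-0.002,255]]]}}

```text
time_s: 8.8
position: [533.1, 231.9, 116.8]
ee_rot: [180.0, 0.0, 8.2]
ft_force: [0.2, -0.1, 0.3]
finger_gap: 35.7
finger_force: 40.0
```

>>> {"api": "move_arm", "payload": {"motion": [[[0,0,0,0,0,-0.0015,255],[0,0,0,0,0,-0.0015,255]]]}}

```text
time_s: 9.0
position: [533.2, 232.0, 114.2]
ee_rot: [-180.0, -0.0, 8.2]
ft_force: [-0.4, 0.5, 2.3]
finger_gap: 35.9
finger_force: 40.0
```

>>> {"api": "move_arm", "payload": {"motion": [[[0,0,0,0,0,-0.0015,255],[0,0,0,0,0,-0.0015,255]]]}}

```text
time_s: 9.2
position: [533.6, 232.1, 111.6]
ee_rot: [-180.0, -0.1, 8.2]
ft_force: [-2.9, -0.6, 4.3]
finger_gap: 35.5
finger_force: 40.0
```

>>> {"api": "move_arm", "payload": {"motion": [[[0,0,0,0,0,-0.0015,255],[0,0,0,0,0,-0.0015,255]]]}}

```text
time_s: 9.4
position: [533.4, 232.0, 108.1]
ee_rot: [-180.0, -0.0, 8.2]
ft_force: [0.1, 0.1, 1.0]
finger_gap: 35.7
finger_force: 40.0
```

>>> {"api": "move_arm", "payload": {"motion": [[[0,0,0,0,0,-0.002,255],[0,0,0,0,0,-0.002,255],[0,0,0,0,0,-0.002,255]]]}}

```text
time_s: 9.7
position: [533.3, 232.0, 102.1]
ee_rot: [-180.0, -0.0, 8.2]
ft_force: [-0.8, 0.1, 4.6]
finger_gap: 35.4
finger_force: 40.0
```

>>> {"api": "move_arm", "payload": {"motion": [[[0,0,0,0,0,-0.002,255],[0,0,0,0,0,-0.002,255],[0,0,0,0,0,-0.002,255],[0,0,0,0,0,-0.002,255]]]}}

```text
time_s: 10.1
position: [533.3, 232.0, 94.1]
ee_rot: [-180.0, -0.0, 8.2]
ft_force: [-1.2, -0.2, 5.6]
finger_gap: 35.6
finger_force: 40.0
```

>>> {"api": "move_arm", "payload": {"motion": [[[0,0,0,0,0,-0.002,255],[0,0,0,0,0,-0.002,255],[0,0,0,0,0,-0.002,255],[0,0,0,0,0,-0.002,255]]]}}

```text
time_s: 10.5
position: [533.3, 232.0, 86.2]
ee_rot: [-180.0, -0.0, 8.2]
ft_force: [-0.2, -0.2, 7.0]
finger_gap: 35.8
finger_force: 40.0
```

>>> {"api": "move_arm", "payload": {"motion": [[[0,0,0,0,0,-0.002,255],[0,0,0,0,0,-0.002,255]]]}}

```text
time_s: 10.7
position: [533.3, 232.0, 82.2]
ee_rot: [-180.0, -0.0, 8.2]
ft_force: [-1.2, -0.2, 6.7]
finger_gap: 35.7
finger_force: 40.0
```

>>> {"api": "move_arm", "payload": {"motion": [[[0,0,0,0,0,-0.002,255],[0,0,0,0,0,-0.0015,255],[0,0,0,0,0,0,255]]]}}

```text
time_s: 11.0
position: [533.3, 232.0, 78.5]
ee_rot: [-180.0, -0.0, 8.2]
ft_force: [-0.1, -0.3, 4.7]
finger_gap: 35.8
finger_force: 40.0
```

>>> {"api": "move_arm", "payload": {"motion": [[[0,0,0,0,0,-0.0015,255],[0,0,0,0,0,-0.001,255],[0,0,0,0,0,0,255],[0,0,0,0,0,0,255],[0,0,0,0,0,0,255]]]}}

```text
time_s: 11.5
position: [533.3, 232.0, 76.2]
ee_rot: [-180.0, -0.0, 8.2]
ft_force: [-1.5, -0.9, 4.9]
finger_gap: 35.7
finger_force: 40.0
```

>>> {"api": "move_arm", "payload": {"motion": [[[0,0,0,0,0,0.001,255],[0,0,0,0,0,0.001,255],[0,0,0,0,0,0,255]]]}}

```text
time_s: 11.8
position: [533.4, 232.0, 78.3]
ee_rot: [-180.0, -0.0, 8.2]
ft_force: [-0.4, 0.3, 4.4]
finger_gap: 35.7
finger_force: 40.0
```

>>> {"api": "move_arm", "payload": {"motion": [[[0,0,0,0,0,0.001,255],[0,0,0,0,0,0,255]]]}}

```text
time_s: 12.0
position: [533.4, 232.0, 79.3]
ee_rot: [-180.0, -0.0, 8.2]
ft_force: [0.0, 0.0, 5.3]
finger_gap: 35.9
finger_force: 40.0
```

>>> {"api": "move_arm", "payload": {"motion": [[[0,0,0,0,0,0.001,255],[0,0,0,0,0,0,255]]]}}

```text
time_s: 12.2
position: [533.3, 232.0, 80.2]
ee_rot: [-180.0, -0.0, 8.2]
ft_force: [-0.1, 0.8, 4.8]
finger_gap: 35.8
finger_force: 40.0
```

>>> {"api": "move_arm", "payload": {"motion": [[[0,0,0,0,0,0.0005,255],[0,0,0,0,0,0,255]]]}}

```text
time_s: 12.4
position: [533.3, 232.0, 80.7]
ee_rot: [-180.0, -0.0, 8.2]
ft_force: [0.3, 0.1, 5.0]
finger_gap: 35.9
finger_force: 40.0
```

>>> {"api": "move_arm", "payload": {"motion": [[[0,0,0,0,0,0.0005,255],[0,0,0,0,0,0,255]]]}}

```text
time_s: 12.6
position: [533.2, 232.0, 81.1]
ee_rot: [-180.0, -0.0, 8.2]
ft_force: [1.4, -0.3, 5.1]
finger_gap: 35.5
finger_force: 40.0
```

>>> {"api": "move_arm", "payload": {"motion": [[[0,0,0,0,0,0.0005,255],[0,0,0,0,0,0,255]]]}}

```text
time_s: 12.8
position: [533.1, 231.9, 81.6]
ee_rot: [180.0, 0.0, 8.2]
ft_force: [0.2, 0.2, 5.1]
finger_gap: 35.6
finger_force: 40.0
```

>>> {"api": "move_arm", "payload": {"motion": [[[0,0,0,0,0,0.0005,255],[0,0,0,0,0,0,255]]]}}

```text
time_s: 13.0
position: [533.1, 231.9, 82.1]
ee_rot: [180.0, 0.0, 8.2]
ft_force: [0.3, -0.3, 4.4]
finger_gap: 35.7
finger_force: 40.0
```

>>> {"api": "move_arm", "payload": {"motion": [[[0,0,0,0,0,0.0005,255],[0,0,0,0,0,0,255]]]}}

```text
time_s: 13.2
position: [533.1, 231.9, 82.4]
ee_rot: [180.0, 0.0, 8.2]
ft_force: [0.5, 0.6, 3.4]
finger_gap: 36.0
finger_force: 40.0
```

>>> {"api": "move_arm", "payload": {"motion": [[[0,0,0,0,0,0.0005,255],[0,0,0,0,0,0,255]]]}}

```text
time_s: 13.4
position: [532.8, 231.8, 82.4]
ee_rot: [180.0, 0.0, 8.2]
ft_force: [2.0, 0.4, -0.9]
finger_gap: 35.6
finger_force: 40.0
```

>>> {"api": "move_arm", "payload": {"motion": [[[0,0,0,0,0,-0.0005,255],[0,0,0,0,0,0,60],[0,0,0,0,0,0,60],[0,0,0,0,0,0,60],[0,0,0,0,0,0,60],[0,0,0,0,0,0.02,60],[0,0,0,0,0,0.04,60],[0,0,0,0,0,0.04,60],[0,0,0,0,0,0.04,60],[0,0,0,-0.03,-0.004,0,60],[0,0,0,-0.034,-0.005,0,60],[0,0,0,0,0,0,60],[0,0,0,0,0,0,60]]]}}

```text
time_s: 14.7
position: [469.0, 223.0, 222.8]
ee_rot: [-180.0, -0.1, 8.2]
ft_force: [-0.7, -0.3, 0.2]
finger_gap: 66.5
finger_force: 0.0
```

```bash
python3 - <<'E'
from h import *
s=ctrl.read_state(); P=ctrl.camera_params('wrist'); img=ctrl.get_image('wrist'); save('w3.png',img)
import pickle; pickle.dump(P,open('P3.pkl','wb'))
print(s['position'],s['ee_rot'],s['ft_force'],s['finger_gap'],s['time_s'])
E
```

```text
[468.95201    223.02015214 222.77407696] [-1.79994682e+02 -5.13054713e-02  8.20327586e+00] [-0.70387134 -0.30328301  0.15172417] 66.54332220709934 14.7
```

View pics/w3.png

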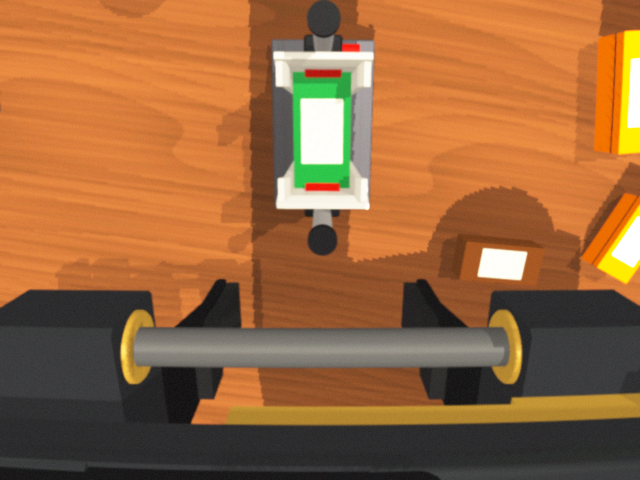

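The wrist view shows the green case flat in the shaft, with both red lips at (323,73) and (322,187) over its ends, so it is caught. Next is the orange case.

>>> {"api": "move_arm", "payload": {"motion": [[[0,0,-0.0396,0.0008,-0.0235,0,20],[0,0,-0.0396,0.0008,-0.0235,0,20],[0,0,-0.0396,0.0008,-0.0235,0,20],[0,0,-0.0396,0.0008,-0.0235,0,20],[0,0,-0.0396,0.0008,-0.0235,0,20],[0,0,-0.0396,0.0008,-0.0235,0,20],[0,0,-0.0396,0.0008,-0.0235,0,20],[0,0,-0.0396,0.0008,-0.0235,0,20],[0,0,-0.0396,0.0008,-0.0235,0,20],[0,0,-0.0396,0.0008,-0.0235,0,20],[0,0,-0.0396,0.0008,-0.0235,0,20],[0,0,-0.0396,0.0008,-0.0235,0,20],[0,0,0,0,0,0,20],[0,0,0,0,0,0,20]]]}}

```text
time_s: 16.15
position: [479.3, -59.5, 222.4]
ee_rot: [-180.0, 0.0, -19.1]
ft_force: [-0.3, 0.1, 0.3]
finger_gap: 79.7
finger_force: 0.0
```

```bash
python3 - <<'E'
from h import *
s=ctrl.read_state(); P=ctrl.camera_params('wrist'); img=ctrl.get_image('wrist'); save('w4.png',img)
print(s['position'],s['ee_rot'],s['finger_gap'])
print(img[165,320],img[235,320])
hsv=cv2.cvtColor(img,cv2.COLOR_RGB2HSV); wm=(hsv[...,1]<60)&(hsv[...,2]>170)
n,l,st,ce=cv2.connectedComponentsWithStats(wm.astype(np.uint8))
for i in np.argsort(-st[1:,4])[:4]+1: print(st[i],ce[i],rect(P,l==i,26))
for d in ctrl.cut_out('orange_case_center','wrist')[:3]:
    m=d['pixels']; ys,xs=np.nonzero(m); print(d['conf'],xs.mean(),ys.mean(),rect(P,m,26)); 
    if abs(xs.mean()-320)<40: print(boxfit(P,m,[478.5,-59,-19]))
E
```

```text
[479.30150656 -59.47050785 222.41185494] [-1.79976338e+02  2.44376284e-02 -1.91024537e+01] 79.71583799974515
[255 193   0] [255 200   0]
[ 190   31   75   85 3282] [226.8662401  73.6179159] [603.9 -23.   55.   36.1  14. ]
[ 566  136   39   56 1474] [585.37313433 163.10854817] [ 441.2 -282.9   41.3   27.2    2.5]
[ 309  184   31   46 1426] [324.  206.5] [477.4 -60.7  25.8  39.  161. ]
[   0  229   41   60 1221] [ 13.72891073 267.25143325] [518.9 218.8  39.2  58.5 148.6]
0.94 222.61121495327103 277.2822429906542 [442.5  53.4  42.3  79.8  92.2]
0.92 228.16358208955225 72.83582089552239 [603.4 -24.2 100.3  52.1  14.1]
0.91 323.6035915304208 203.39855266684535 [478.8 -60.9  36.6  76.1 160.6]
(array([477.8, -60.5, -19.4]), np.float64(0.021))
```

View pics/w4.png

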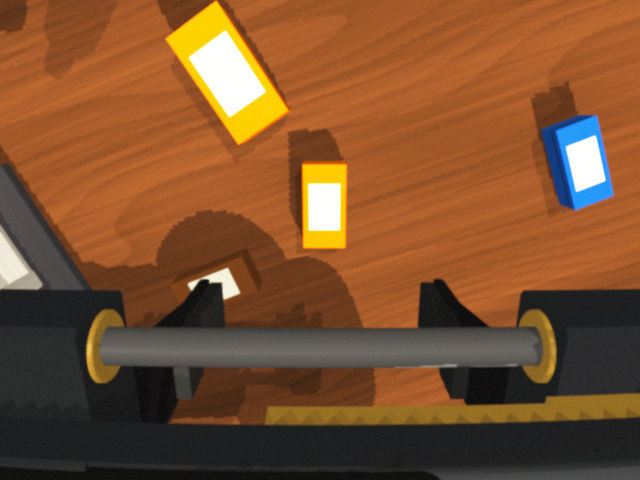

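The small orange case is at (324,205), clear of the brown one at (215,280), the big orange at (228,73) and blue at (580,165). Grasping it.

>>> {"api": "move_arm", "payload": {"motion": [[[0,0,-0.004,-0.0015,-0.001,-0.04,20],[0,0,0,0,0,-0.045,20],[0,0,0,0,0,-0.045,20],[0,0,0,0,0,-0.04,20],[0,0,0,0,0,-0.03,20],[0,0,0,0,0,-0.014,20],[0,0,0,0,0,-0.0054,20],[0,0,0,0,0,0,255],[0,0,0,0,0,0,255],[0,0,0,0,0,0,255],[0,0,0,0,0,0,255],[0,0,0,0,0,0,255],[0,0,0,0,0,0,255],[0,0,0,0,0,0,255],[0,0,0,0,0,0,255],[0,0,0,0,0,0,255],[0,0,0,0,0,0,255],[0,0,0,0,0,0,255]]], "force": 40}}

```text
time_s: 18.05
position: [477.4, -60.2, 3.4]
ee_rot: [180.0, -0.0, -19.3]
ft_force: [-2.5, -0.4, 5.5]
finger_gap: 35.2
finger_force: 40.0
```

>>> {"api": "move_arm", "payload": {"motion": [[[0,0,0,0,0,0.02,255],[0,0,0,0,0,0.045,255],[0,0,0,0,0,0.045,255],[0,0,0,0,0,0.045,255],[0,0,0,0,0,0.045,255],[0,0,0.04,-0.0007,0.0236,0.02,255],[0,0,0.04,-0.0007,0.0236,0,255],[0,0,0.04,-0.0007,0.0236,0,255],[0,0,0.04,-0.0007,0.0236,0,255],[0,0,0.04,-0.0007,0.0236,0,255],[0,0,0.04,-0.0007,0.0236,0,255],[0,0,0.04,-0.0007,0.0236,0,255],[0,0,0.04,-0.0007,0.0236,0,255],[0,0,0.04,-0.0007,0.0236,0,255],[0,0,0.04,-0.0007,0.0236,0,255],[0,0,0.04,-0.0007,0.0236,0,255],[0,0,0.04,-0.0007,0.0236,0,255],[0,0,0,0,0,0,255],[0,0,0,0,0,0,255]]]}}

```text
time_s: 19.95
position: [468.4, 223.2, 222.4]
ee_rot: [180.0, 0.1, 8.3]
ft_force: [-0.2, -0.4, -0.6]
finger_gap: 35.7
finger_force: 40.0
```

```bash
python3 - <<'E'
from h import *
s=ctrl.read_state(); P=ctrl.camera_params('wrist'); img=ctrl.get_image('wrist'); save('w5.png',img)
print(s['position'],s['ee_rot'],s['ft_force'],s['finger_gap'])
gr=img[:,300:340,:].mean(1).round().astype(int); print([(y,*gr[y].tolist()) for y in range(210,242)])
y=np.radians(s['ee_rot'][2]); ux=np.array([np.cos(y),np.sin(y),0]); t=s['position']
for d in (-3,0,3): print(d,'top',w2p(P,t+ux*(36+d)+[0,0,22.7]).round(1),'bot',w2p(P,t+ux*(36+d)+[0,0,-3.3]).round(1))
E
```

```text
[468.39026144 223.24981386 222.37399038] [1.79972006e+02 7.04206594e-02 8.27319010e+00] [-0.21762013 -0.4311233  -0.55391338] 35.70716966598695
[(210, 95, 85, 77), (211, 98, 88, 80), (212, 100, 89, 82), (213, 105, 91, 82), (214, 157, 98, 72), (215, 228, 109, 30), (216, 239, 110, 0), (217, 239, 110, 0), (218, 239, 110, 0), (219, 239, 110, 0), (220, 239, 110, 0), (221, 239, 110, 0), (222, 239, 110, 0), (223, 239, 110, 0), (224, 231, 103, 1), (225, 173, 78, 17), (226, 158, 72, 22), (227, 227, 100, 3), (228, 239, 109, 0), (229, 239, 110, 0), (230, 240, 111, 0), (231, 247, 121, 0), (232, 254, 147, 0), (233, 255, 163, 0), (234, 255, 165, 0), (235, 255, 166, 0), (236, 255, 166, 0), (237, 255, 166, 0), (238, 255, 166, 0), (239, 255, 166, 0), (240, 255, 166, 0), (241, 255, 166, 0)]
-3 top [323.3 243.1] bot [323.  224.1]
0 top [323.3 234.6] bot [323.  216.7]
3 top [323.4 226. ] bot [323.  209.3]
```

View pics/w5.png

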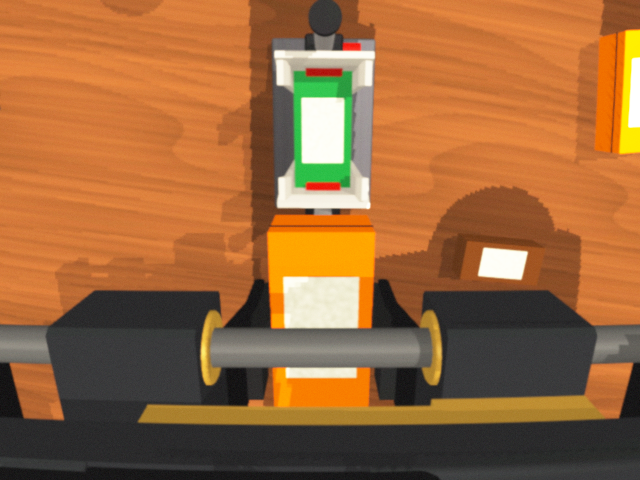

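The wrist view shows orange held straight, its far edges at rows 214 and 232, about 1 mm ahead of centred. Green is still caught. The target for the TCP is (532.2, 231.8).

>>> {"api": "move_arm", "payload": {"motion": [[[0,0,0,0.02,0.003,0,255],[0,0,0,0.022,0.003,0,255],[0,0,0,0.0218,0.0026,0,255],[0,0,-0.001,0,0,-0.03,255],[0,0,0,0,0,-0.03,255],[0,0,0,0,0,-0.015,255],[0,0,0,0,0,-0.005,255],[0,0,0,0,0,0,255],[0,0,0,0,0,0,255],[0,0,0,0,0,0,255],[0,0,0,0,0,0,255]]]}}

```text
time_s: 21.1
position: [533.4, 232.0, 144.5]
ee_rot: [-180.0, -0.1, 8.2]
ft_force: [0.9, -0.2, -0.7]
finger_gap: 35.5
finger_force: 40.0
```

>>> {"api": "move_arm", "payload": {"motion": [[[0,0,0,0,0,0,255],[0,0,0,0,0,0,255]]]}}

```text
time_s: 21.3
position: [532.8, 231.8, 143.5]
ee_rot: [-180.0, -0.0, 8.2]
ft_force: [0.7, -0.5, -0.3]
finger_gap: 35.7
finger_force: 40.0
```

>>> {"api": "move_arm", "payload": {"motion": [[[0,0,0,0,0,-0.003,255],[0,0,0,0,0,-0.003,255],[0,0,0,0,0,-0.003,255],[0,0,0,0,0,-0.003,255]]]}}

```text
time_s: 21.7
position: [532.5, 231.7, 130.6]
ee_rot: [180.0, 0.0, 8.2]
ft_force: [0.3, -1.6, -0.6]
finger_gap: 35.6
finger_force: 40.0
```

>>> {"api": "move_arm", "payload": {"motion": [[[0,0,0,0,0,-0.003,255],[0,0,0,0,0,-0.003,255],[0,0,0,0,0,-0.003,255]]]}}

```text
time_s: 22.0
position: [532.6, 231.7, 121.8]
ee_rot: [-180.0, 0.0, 8.2]
ft_force: [-0.2, 0.0, 0.4]
finger_gap: 35.5
finger_force: 40.0
```

>>> {"api": "move_arm", "payload": {"motion": [[[0,0,0,0,0,-0.002,255],[0,0,0,0,0,-0.002,255]]]}}

```text
time_s: 22.2
position: [532.6, 231.8, 117.9]
ee_rot: [-180.0, 0.0, 8.2]
ft_force: [-0.3, -0.6, -0.9]
finger_gap: 35.7
finger_force: 40.0
```

>>> {"api": "move_arm", "payload": {"motion": [[[0,0,0,0,0,-0.0015,255],[0,0,0,0,0,-0.0015,255],[0,0,0,0,0,-0.0015,255]]]}}

```text
time_s: 22.5
position: [532.7, 231.8, 114.0]
ee_rot: [-180.0, -0.0, 8.2]
ft_force: [-2.1, 0.2, 3.7]
finger_gap: 35.4
finger_force: 40.0
```

>>> {"api": "move_arm", "payload": {"motion": [[[0,0,0,0,0,-0.0015,255],[0,0,0,0,0,-0.0015,255],[0,0,0,0,0,-0.0015,255]]]}}

```text
time_s: 22.8
position: [532.7, 231.9, 109.6]
ee_rot: [-180.0, -0.0, 8.2]
ft_force: [-3.9, -0.0, 2.1]
finger_gap: 35.4
finger_force: 40.0
```

>>> {"api": "move_arm", "payload": {"motion": [[[0,0,0,0,0,-0.0015,255],[0,0,0,0,0,-0.0015,255]]]}}

```text
time_s: 23.0
position: [532.7, 231.9, 106.7]
ee_rot: [-180.0, -0.0, 8.2]
ft_force: [-4.0, -1.0, 7.3]
finger_gap: 35.8
finger_force: 40.0
```

>>> {"api": "move_arm", "payload": {"motion": [[[0,0,0,-0.0005,0,-0.0015,255],[0,0,0,0,0,-0.0015,255],[0,0,0,0,0,-0.0015,255]]]}}

```text
time_s: 23.3
position: [532.7, 231.9, 102.6]
ee_rot: [-180.0, -0.1, 8.2]
ft_force: [-3.1, -0.0, 7.3]
finger_gap: 35.6
finger_force: 40.0
```

>>> {"api": "move_arm", "payload": {"motion": [[[0,0,0,0,0,-0.0015,255],[0,0,0,0,0,-0.0015,255],[0,0,0,0,0,-0.0015,255],[0,0,0,0,0,-0.0015,255]]]}}

```text
time_s: 23.7
position: [532.7, 231.9, 96.6]
ee_rot: [-180.0, -0.1, 8.2]
ft_force: [-3.9, 0.2, 8.7]
finger_gap: 36.1
finger_force: 40.0
```

>>> {"api": "move_arm", "payload": {"motion": [[[0,0,0,0,0,-0.0015,255],[0,0,0,0,0,-0.0015,255],[0,0,0,0,0,-0.0015,255],[0,0,0,0,0,-0.0015,255]]]}}

```text
time_s: 24.1
position: [532.7, 231.9, 90.7]
ee_rot: [-180.0, -0.1, 8.2]
ft_force: [-4.4, -1.2, 8.5]
finger_gap: 35.5
finger_force: 40.0
```

>>> {"api": "move_arm", "payload": {"motion": [[[0,0,0,-0.0005,0,-0.0015,255],[0,0,0,0,0,-0.0015,255],[0,0,0,0,0,-0.0015,255],[0,0,0,0,0,-0.0015,255]]]}}

```text
time_s: 24.5
position: [532.7, 231.9, 85.1]
ee_rot: [-180.0, -0.1, 8.2]
ft_force: [-3.8, -1.5, 9.8]
finger_gap: 35.7
finger_force: 40.0
```

>>> {"api": "move_arm", "payload": {"motion": [[[0,0,0,0,0,-0.001,255],[0,0,0,0,0,0,255]]]}}

```text
time_s: 24.7
position: [532.7, 231.9, 83.7]
ee_rot: [-180.0, -0.1, 8.2]
ft_force: [-1.6, -0.5, 6.9]
finger_gap: 35.7
finger_force: 40.0
```

>>> {"api": "move_arm", "payload": {"motion": [[[0,0,0,0,0,-0.001,255],[0,0,0,0,0,0,255]]]}}

```text
time_s: 24.9
position: [532.7, 231.9, 82.7]
ee_rot: [-180.0, -0.1, 8.2]
ft_force: [-0.9, -0.5, 7.0]
finger_gap: 35.7
finger_force: 40.0
```

>>> {"api": "move_arm", "payload": {"motion": [[[0,0,0,0,0,-0.0005,255],[0,0,0,0,0,0,255]]]}}

```text
time_s: 25.1
position: [532.7, 231.9, 82.3]
ee_rot: [-180.0, -0.1, 8.2]
ft_force: [-1.5, -0.2, 7.0]
finger_gap: 35.6
finger_force: 40.0
```

>>> {"api": "move_arm", "payload": {"motion": [[[0,0,0,0,0,-0.0005,255],[0,0,0,0,0,0,255],[0,0,0,0,0,0,255]]]}}

```text
time_s: 25.4
position: [532.7, 231.9, 81.8]
ee_rot: [-180.0, -0.1, 8.2]
ft_force: [-1.0, 0.1, 7.0]
finger_gap: 35.5
finger_force: 40.0
```

>>> {"api": "move_arm", "payload": {"motion": [[[0,0,0,0,0,-0.0004,255],[0,0,0,0,0,0,255],[0,0,0,0,0,0,255],[0,0,0,0,0,0,255]]]}}

```text
time_s: 25.8
position: [532.7, 231.9, 81.4]
ee_rot: [-180.0, -0.1, 8.2]
ft_force: [-3.1, -1.2, 7.6]
finger_gap: 35.5
finger_force: 40.0
```

>>> {"api": "move_arm", "payload": {"motion": [[[0,0,0,0,0,-0.0004,255],[0,0,0,0,0,0,255],[0,0,0,0,0,0,255]]]}}

```text
time_s: 26.1
position: [532.7, 231.9, 81.1]
ee_rot: [-180.0, -0.1, 8.2]
ft_force: [-1.7, -0.5, 8.9]
finger_gap: 35.6
finger_force: 40.0
```

>>> {"api": "move_arm", "payload": {"motion": [[[0,0,0,0,0,-0.0003,255],[0,0,0,0,0,0,255],[0,0,0,0,0,0,255],[0,0,0,0,0,0,255]]]}}

```text
time_s: 26.5
position: [532.7, 231.9, 81.1]
ee_rot: [-180.0, -0.1, 8.2]
ft_force: [-4.1, -1.3, 9.9]
finger_gap: 35.4
finger_force: 40.0
```

Force is rising while the height holds at 81.1, so the case is at the stop. Now I'll check the catch by lifting gently.

>>> {"api": "move_arm", "payload": {"motion": [[[0,0,0,0,0,0.001,255],[0,0,0,0,0,0.0007,255],[0,0,0,0,0,0,255],[0,0,0,0,0,0,255]]]}}

```text
time_s: 26.9
position: [532.7, 231.9, 82.3]
ee_rot: [-180.0, -0.1, 8.2]
ft_force: [-1.1, -0.9, 6.5]
finger_gap: 35.8
finger_force: 40.0
```

>>> {"api": "move_arm", "payload": {"motion": [[[0,0,0,0,0,0.0005,255],[0,0,0,0,0,0,255]]]}}

```text
time_s: 27.1
position: [532.7, 231.9, 82.7]
ee_rot: [-180.0, -0.1, 8.2]
ft_force: [-1.7, -0.4, 6.7]
finger_gap: 35.6
finger_force: 40.0
```

>>> {"api": "move_arm", "payload": {"motion": [[[0,0,0,0,0,0.0005,255],[0,0,0,0,0,0,255]]]}}

```text
time_s: 27.3
position: [532.6, 231.9, 82.9]
ee_rot: [-180.0, -0.1, 8.2]
ft_force: [-0.5, -0.7, 5.3]
finger_gap: 36.0
finger_force: 40.0
```

>>> {"api": "move_arm", "payload": {"motion": [[[0,0,0,0,0,0.0005,255],[0,0,0,0,0,0,255],[0,0,0,0,0,0,255]]]}}

```text
time_s: 27.6
position: [532.6, 231.9, 83.0]
ee_rot: [-180.0, -0.1, 8.2]
ft_force: [4.9, 1.0, 1.0]
finger_gap: 35.4
finger_force: 40.0
```

>>> {"api": "move_arm", "payload": {"motion": [[[0,0,0,0,0,0.0003,255],[0,0,0,0,0,0,255],[0,0,0,0,0,0,255]]]}}

```text
time_s: 27.9
position: [532.3, 231.8, 83.0]
ee_rot: [-180.0, -0.1, 8.2]
ft_force: [5.8, 0.9, -1.0]
finger_gap: 35.5
finger_force: 40.0
```

The height holds at 83.0 while the force drops to −1 N, so the lips are holding the case from above. Releasing and backing off to look.

>>> {"api": "move_arm", "payload": {"motion": [[[0,0,0,0,0,-0.0004,255],[0,0,0,0,0,0,60],[0,0,0,0,0,0,60],[0,0,0,0,0,0,60],[0,0,0,0,0,0,60],[0,0,0,0,0,0.02,60],[0,0,0,0,0,0.04,60],[0,0,0,0,0,0.04,60],[0,0,0,0,0,0.04,60],[0,0,0,-0.03,-0.004,0,60],[0,0,0,-0.033,-0.005,0,60],[0,0,0,0,0,0,60],[0,0,0,0,0,0,60]]]}}

```text
time_s: 29.2
position: [468.3, 222.8, 222.7]
ee_rot: [-180.0, -0.0, 8.2]
ft_force: [0.6, 0.3, 0.6]
finger_gap: 66.9
finger_force: 0.0
```

```bash
python3 - <<'E'
from h import *
img=ctrl.get_image('wrist'); sc=ctrl.get_image('scene')
b=cv2.resize(sc[180:340,370:500],None,fx=3,fy=3,interpolation=cv2.INTER_CUBIC)
a=cv2.resize(img[0:270,220:440],None,fx=480/270,fy=480/270)
save('fin.png',np.hstack([a,b]))
E
```

```text
(no output)
```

View pics/fin.png

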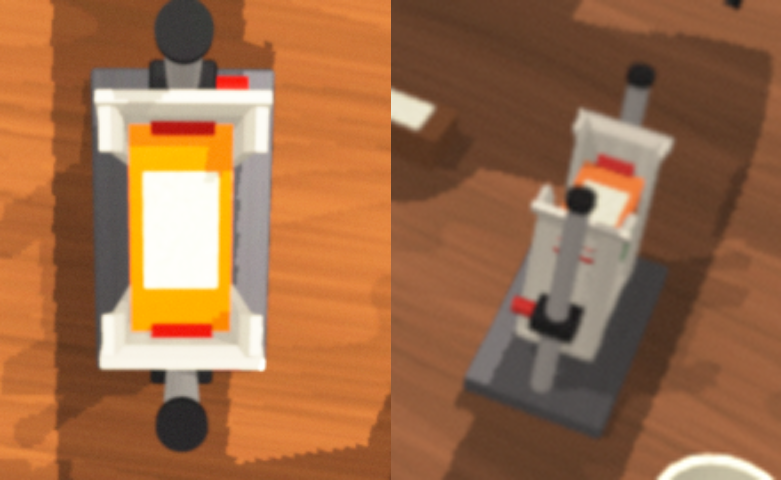

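The orange case lies flat in the shaft, with both red lips at (183,128) and (181,330) in the crop over its ends. The gripper is clear.

```bash
python3 -c "
from station import ctrl
print(ctrl.hand_in())"
```

```text
the job is handed in; nothing more can be done
None
```

I loaded both cases into the dispenser, green below and orange on top. Both look flat and caught under the red lips in the last pictures. I handed the job in at about 29 s; the hand-in returned no verdict.

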